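Seat the top tray of a revolving counter stand on its slotted spindle

ROBOT

A 6-joint arm with a two-finger parallel gripper is mounted at the origin on the work surface. World frame = base frame: x ahead of the robot, y to its left, z up, the work surface at z = 0. Lengths are in m, angles in degrees, forces in N, time in s.
With the tool pointing down it reaches from about 0.4 to 0.825 m from the base axis. Payload 7 kg.
Tool frame: the origin (TCP) lies between the finger pads; the fingertips stand 19 mm ahead of it and the grasp point (between the pads) is the TCP; z points along the fingers, y is the line along which they close (so a half turn about z gives the same grasp; the last joint's range is limited). The gripper opens to 88 mm and grips with 3 to 60 N. Pads are 19 mm wide; open, the fingers measure 130 mm over their backs; the gripper's body (78 mm by 193 mm) begins 47 mm behind the grasp point.
Start: joints at [89.043, 20.546, 0.682, 0, -70.136, -16.507], TCP at [0.203, 0.644, 0.246] pointing down, gripper open.
Joint ranges: [-176.03, 176.03], [-82.01, 121.73], [-58.28, 71.71], [-173.87, 95.51], [-174.79, -0.11], [-173.66, 173.66]. Speed limits (degrees/s): [136.94, 136.94, 172.46, 180, 180, 180].

INTERFACE

Orientations are given as [roll, pitch, yaw] about the fixed x, y, z axes, in that order (R = Rz(yaw) Ry(pitch) Rx(roll)).
In Python, from plant import get_obs, snapshot, close_job, spot_in, spot_point gives the robot as it stands.
- The arm moves only by the tool play_rows, never from a script. Its argument "plan" is a list of rows, each a list of 6 numbers: the shift along the tool's x, y, z in cm, then the turn, a rotation vector about the tool's x, y, z in degrees. A call has 1 to 20 rows; each row shifts and turns the commanded pose from where the row before left it, along the tool's axes as they then stand; what a row does not reach is not made up. A row lasts 1/12 s, in which the tool goes at most 41.7 mm and 7.16 degrees, less where a joint would pass 70% of its speed; a pose out of reach is approached as far as the arm can. A call is refused whole if a number of a shift passes 4.17 or a number of a turn 7.16, either way. A call with a gripper value outside its range is refused whole. "grip" is the finger opening in cm, from 0 to 8.76, set as the call begins (left out, the last holds). The fingers move at their own pace and stop on an object; the grip force is fixed at half the most. Time passes only in rows, so rows that do not move let the fingers close. It gives the time, the measured TCP pose, the force, the opening and the grip force at its end, in the units of the state.
- get_obs(): the state, without advancing time (a new reading comes with each control period).
- snapshot(name): name is "scene" or "side" or "wrist"; returns a dict with "frame" (420x560x3 uint8, red, green, blue), "fx", "fy", "cx", "cy" (pixels), "position" and "attitude" of the camera in the world. Camera axes: x right, y down, z forward; pixel columns grow to the right and rows downward; lengths in m; the calibration is good to about 2 mm. A picture is of the moment at which its call begins. There is no depth.
- close_job(): hands the job in; it is judged then, once.
Trained networks look in the newest picture that a camera, given by its name, has taken for a name from the list of things; names that differ only in an ending like _2 or _b are one class to them, and where a whole thing is asked for, a point or a joint stands for the part that bears it (a point fixed in the world has none). Each returns a list of dicts, best first, with "score" (0 to 1); they miss things now and then, are a little off and sometimes report something else, mostly with a low value. They report only what shows in the picture. A call takes as long as a camera call. They do not tell look-alikes from the thing itself.
- spot_in(camera, thing): "position" ([x, y, z] in m, in world coordinates, good to about 4 mm: the middle of the surface that is visible of it).
- spot_point(camera, thing): "position" ([x, y, z] in m, in world coordinates, good to about 4 mm: a listed point, or the origin of a listed thing).
The state is a dict: "clock": time; "joint_pos": joint angles; "qvel": joint speeds; "tau": joint torques, N m; "tool_pos": TCP position; "orientation": TCP orientation; "force": force on the tool from outside, world axes, zero at the start; "moment": the same for the moment, N m; "opening": finger opening in m; "gripper_force": force on a finger pad.
Only numpy, scipy, OpenCV 4.12 (cv2) and the standard library are available. Lean on these libraries where they do the work, as an engineer would, in place of code of your own. Each camera call takes 0.05 s, during which the arm holds its last target. There are 200 camera calls.

TASK

Put the loose round tray back on top of the revolving display stand: lower its sleeve over the post and turn it under light pressure, feeling for the slots, until the key inside drops in and the tray sits fully home. Then turn tray and spindle together until the ticket holder faces the same way as the card holder on the stand's foot, and let go. Press gently, as the slotted post end is easily burred, and leave the mug, the jar and the card box where they are.

Things in the scene. Friction and masses are not known exactly. Their poses are not given: they have to be found in the camera images.
- tray: loose round display tray, grey metal, 230 mm across, about 0.55 kg, flat on the table at first. Origin: centre of its underside, z up. Floor 4 mm thick, rim 22 mm high. In its middle stands a closed steel sleeve 52 mm across, top 66 mm above the underside, open below: a 42 mm hole in the floor, then a 39 mm bore
- tray_key (a point): middle of the key, a 6 mm square steel bar that runs right across the bore inside the sleeve, along the tray's x axis; its underside is 45 mm above the tray's underside
- tray_knob (a point): point on the axis of the round black knob on the sleeve, 88 mm above the tray's underside. The knob is 32 mm across, from 70 to 100 mm above the underside; fingers closed at this point clear the sleeve
- tray_ticket (a point): middle of the ticket holder, a flat plate 60 mm wide and 26 mm high on the tray's rim, 119 mm from the tray's axis along its +x
- stand: fixed revolving counter stand; origin: under the centre of its 230 mm round foot, z up. +x is its front, where a clear card holder 90 mm wide, 60 mm high stands 140 mm from the axis. On the foot turns a steel spindle with a lower tier 230 mm across, 34 to 54 mm up, carrying three fixed jars up to 115 mm high, and a 36 mm post
- stand_seat (a point): centre of the top of the post's 64 mm collar, the tray's seat, 140 mm above the table. The post goes on 56 mm above it. With the key on the crown's teeth the tray's underside is 151 mm up; when the key drops into a slot it comes down 11 mm to this seat, and tray and spindle then turn together. Axes as stand, not turning
- stand_top (a point): centre of the post's top, 196 mm above the table; axes as stand, not turning. The top 14 mm is a crown 33 mm across with two crossing slots 10 mm wide (four openings, 90 degrees apart). Where they point differs each time and is not measured. Friction of 0.3 N m holds the spindle where it is left; hard pressing drags it round. Over 25 N burrs the crown
- mug: white mug, 80 mm across, 95 mm high, origin under its centre: leave alone
- jar: clear glass jar with a steel lid, 68 mm across, 120 mm high, origin under its centre: leave alone
- cardbox: white open box of postcards, 110 x 200 x 75 mm, cards up to 110 mm high, origin under its centre: leave alone
Not all that is in view belongs to the job. What is shaped like the tray but orange or yellow is not meant.

How it is judged (in metres and radians):
On the way, in this order (a step that is already met when the one before it is completed fails the run):
1. the tray's sleeve is over the post (horizontal distance between tray and stand_top below 0.006 m and z of tray in the frame of stand below 0.175 m and angle between tray's own z axis and vertical below 0.12 rad).
2. the key has dropped into a slot: the tray is down on the collar (horizontal distance between tray and stand_top below 0.006 m and z of tray in the frame of stand below 0.143 m and angle between tray's own z axis and vertical below 0.06 rad), for 0.2 s.
At the end, for the whole second after the job is handed in: the tray sits level on the stand's collar (its underside within 3 mm of 140 mm above the foot, within 6 mm of the axis, tilted under 0.06 rad), its ticket holder on the card holder's side and within 25 mm (about 12 degrees) of straight above it sideways, at rest and released (all of step 2 and z of tray in the frame of stand above 0.136 m and x of tray_ticket in the frame of stand above 0.05 m and y of tray_ticket in the frame of stand between -0.025 and 0.025 m and linear speed of tray below 0.02 m/s); the robot touches nothing.
It fails at once if more than 25 N between tray and stand before the key has dropped (contact force between tray and stand above 25 N and z of tray in the frame of stand above 0.147 m).
It fails at once if the mug is knocked or moved over 30 mm (distance of mug from where it was at the start of the episode above 0.03 m or angle between mug's own z axis and vertical above 0.4 rad).
It fails at once if the jar is knocked or moved over 30 mm (distance of jar from where it was at the start of the episode above 0.03 m or angle between jar's own z axis and vertical above 0.4 rad).
It fails at once if the card box is knocked or moved over 30 mm (distance of cardbox from where it was at the start of the episode above 0.03 m or angle between cardbox's own z axis and vertical above 0.4 rad).
It also fails if it takes over 61 s, if anything falls off the work surface, if the arm or the gripper's body presses on something with over 40 N, if the wrist force passes 120 N, or if a joint passes its speed limit or range.

## Working session

There is one attempt and no reset: what is moved stays moved. The work goes in short steps, Python scripts to look and compute and a tool call to move; the robot and the scene stay as the last step left them, time stands still between calls to the robot, and variables do not carry over. Pictures are saved under pics/ and viewed, at most 10 in all, crops included, and the job is handed in when it is done.

Besides the shell and the picture viewer there is one more tool, called after "Emit:" by a JSON object that holds its "op" and its "data", one argument or row to a line. play_rows: Moves the arm, as the interface text tells. Its arguments: {"type":"object","properties":{"plan":{"type":"array","items":{"type":"array","items":{"type":"number"}}},"grip":{"type":"number"}},"required":["plan"]}

```bash
mkdir -p pics
python3 - <<'E'
from plant import *
import cv2,numpy as np
o=get_obs();print(o['clock'],o['tool_pos'],o['orientation'],o['force'])
for c in ["scene","side"]:
    s=snapshot(c);cv2.imwrite(f"pics/{c}0.png",s['frame'][:,:,::-1]);print(c,s['fx'],s['cx'],s['cy'],s['position'],s['attitude'])
    for t in ["tray","tray_knob","tray_ticket","stand","stand_seat","stand_top","mug","jar","cardbox"]:
        print(t,[(np.round(d['position'],3).tolist(),round(d['score'],2)) for d in spot_point(c,t)[:3]])
E
```

```text
0.0 [0.20247079 0.64342099 0.24461574] [ 1.79903372e+02 -1.02262228e-02 -1.74717898e+01] [-0.54310047 -0.22428387 -0.33528396]
scene 401.1238370372688 284.0762352054577 211.28337085820073 [ 1.11611083 -0.2319178   1.21203794] [-149.57558909   -0.5613281    63.29796344]
tray [([0.563, 0.158, 0.002], 0.91), ([0.596, 0.474, -0.0], 0.77), ([0.328, 0.619, -0.002], 0.72)]
tray_knob [([0.327, 0.617, 0.093], 0.91), ([0.562, 0.153, 0.084], 0.65), ([0.595, 0.472, 0.086], 0.65)]
tray_ticket [([0.687, 0.402, 0.016], 0.75), ([0.237, 0.697, 0.015], 0.74), ([0.638, 0.062, 0.015], 0.66)]
stand [([0.472, -0.176, -0.001], 0.95), ([0.636, 0.06, 0.016], 0.51)]
stand_seat [([0.47, -0.177, 0.143], 0.88)]
stand_top [([0.474, -0.177, 0.195], 0.95), ([0.561, 0.155, 0.088], 0.67)]
mug [([0.771, -0.06, 0.001], 0.76), ([0.47, -0.182, -0.002], 0.52)]
jar [([0.794, 0.081, -0.003], 0.76)]
cardbox [([0.647, -0.452, -0.004], 0.57)]
side 495.62020246552447 278.01200895320403 223.02354159906346 [ 0.09906279 -0.82431219  1.29634871] [-138.01440902    0.81689072  -28.63818961]
tray [([0.596, 0.468, 0.0], 0.77), ([0.33, 0.622, 0.001], 0.57)]
tray_knob [([0.561, 0.15, 0.088], 0.95), ([0.594, 0.471, 0.088], 0.93), ([0.325, 0.62, 0.088], 0.91)]
tray_ticket [([0.64, 0.056, 0.014], 0.96), ([0.689, 0.4, 0.012], 0.6), ([0.237, 0.694, 0.016], 0.57)]
stand [([0.475, -0.177, -0.001], 0.89)]
stand_seat [([0.475, -0.178, 0.138], 0.58)]
stand_top [([0.474, -0.172, 0.198], 0.85)]
mug [([0.771, -0.065, 0.002], 0.76)]
jar [([0.802, 0.084, 0.001], 0.67)]
cardbox [([0.649, -0.447, 0.003], 0.66)]
```

View pics/scene0.png

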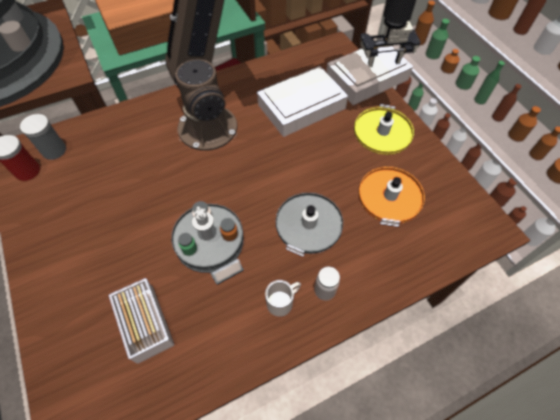

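View pics/side0.png

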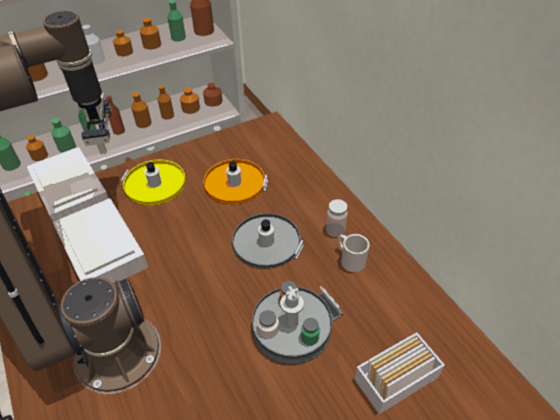

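The candidates in the scene view are the grey tray (310,222), the orange one (392,195) and the yellow one (385,130). Mug and jar are at (280,297) and (328,283), and the stand with its three jars is at (207,235). I choose the grey tray and will check it in a close crop, along with the stand's crown and card holder.

```bash
cat > h.py <<'E'
from plant import *
import cv2,numpy as np
from scipy.spatial.transform import Rotation as R
def ray(s,u,v,z):
    a=R.from_euler('xyz',s['attitude'],degrees=True)
    d=a.apply([(u-s['cx'])/s['fx'],(v-s['cy'])/s['fy'],1.]);p=np.array(s['position']);return p+d*(z-p[2])/d[2]
def proj(s,P):
    a=R.from_euler('xyz',s['attitude'],degrees=True)
    c=a.inv().apply(np.array(P)-s['position']);return [s['fx']*c[0]/c[2]+s['cx'],s['fy']*c[1]/c[2]+s['cy']]
def crop(s,u,v,w,h,k):
    return cv2.resize(s['frame'][v-h:v+h,u-w:u+w,::-1],None,fx=k,fy=k,interpolation=cv2.INTER_CUBIC)
E
python3 - <<'E'
from h import *
A=snapshot("scene");B=snapshot("side")
print(ray(A,228,271,.03),ray(B,331,303,.04))
for s in(A,B):print(proj(s,[.474,-.176,.196]),proj(s,[.562,.153,.088]))
im=np.vstack([np.hstack([crop(A,215,240,50,50,4),crop(B,300,310,50,50,4)])[:300],np.hstack([crop(A,308,222,50,37,4),crop(B,268,240,50,37,4)])])
cv2.imwrite("pics/c1.png",im)
E
```

```text
[ 0.61711763 -0.16496073  0.03      ] [ 0.6092871 -0.1813026  0.04     ]
[np.float64(199.40012473508915), np.float64(210.26293384728237)] [np.float64(309.78861657463324), np.float64(209.33914635910574)]
[np.float64(290.80543282611114), np.float64(290.42520991144323)] [np.float64(264.2937807435441), np.float64(224.95800777833335)]
```

View pics/c1.png

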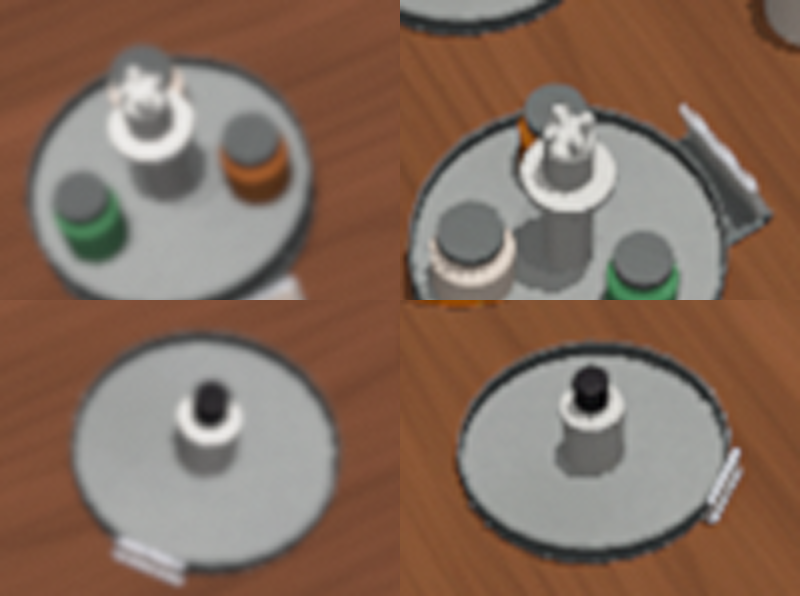

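The crops confirm the grey tray with its black knob, and its ticket holder at the lower right. The crown shows at about (199,210) in the scene view and the card holder at about (228,271). Next I look at the stand from above with the wrist camera.

Emit:
{"op": "play_rows", "data": {
  "plan": [
    [2.97, 2.5, -1.2, 0, 0, 0],
    [2.97, 2.5, -1.2, 0, 0, 0],
    [2.97, 2.5, -1.2, 0, 0, 0],
    [2.97, 2.5, -1.2, 0, 0, 0],
    [2.97, 2.5, -1.2, 0, 0, 0],
    [2.97, 2.5, -1.2, 0, 0, 0],
    [2.97, 2.5, -1.2, 0, 0, 0],
    [2.97, 2.5, -1.2, 0, 0, 0],
    [2.97, 2.5, -1.2, 0, 0, 0],
    [2.97, 2.5, -1.2, 0, 0, 0],
    [2.97, 2.5, -1.2, 0, 0, 0],
    [2.97, 2.5, -1.2, 0, 0, 0]
  ]
}}

```text
clock: 2.1
tool_pos: [0.453, 0.2489, 0.3907]
orientation: [-179.9, -0.0, -17.4]
force: [1.2, 0.1, -0.3]
opening: 0.0877
gripper_force: 0.0
```

Emit:
{"op": "play_rows", "data": {
  "plan": [
    [1.37, 3.63, 0, 0, 0, 0],
    [1.37, 3.63, 0, 0, 0, 0],
    [1.37, 3.63, 0, 0, 0, 0],
    [1.37, 3.63, 0, 0, 0, 0],
    [1.37, 3.63, 0, 0, 0, 0],
    [1.37, 3.63, 0, 0, 0, 0],
    [1.37, 3.63, 0, 0, 0, 0],
    [1.37, 3.63, 0, 0, 0, 0],
    [1.37, 3.63, 0, 0, 0, 0],
    [1.37, 3.63, 0, 0, 0, 0],
    [1.37, 3.63, 0, 0, 0, 0],
    [0, 0, 0, 0, 0, 0],
    [0, 0, 0, 0, 0, 0]
  ]
}}

```text
clock: 3.18
tool_pos: [0.476, -0.1774, 0.3892]
orientation: [180.0, 0.0, -17.7]
force: [-0.0, -0.0, -0.1]
opening: 0.0875
gripper_force: 0.0
```

Run:
```python
from h import *
o=get_obs();print(o['clock'],o['tool_pos'],o['orientation'],o['force'],o['joint_pos'])
s=snapshot("wrist");cv2.imwrite("pics/w1.png",s['frame'][:,:,::-1]);print(s['fx'],s['cx'],s['cy'],s['position'],s['attitude'])
for t in ["stand","stand_seat","stand_top"]:
    print(t,[(np.round(d['position'],4).tolist(),round(d['score'],2)) for d in spot_point("wrist",t)[:3]])
print(proj(s,[.474,-.176,.196]),proj(s,[.614,-.17,.03]))
```

```text
3.1833 [ 0.47600899 -0.177435    0.3891842 ] [ 1.79984065e+02  4.51300562e-02 -1.77140553e+01] [-0.00382039 -0.04505154 -0.09432701] [ 1.73917383e+00  9.56279200e-01 -5.49522468e+00 -4.95076639e-06
 -8.35963567e+01  7.05467777e+01]
365.3820738118297 279.09095669280384 207.07884340955601 [ 0.5405011  -0.19789614  0.5286001 ] [ 1.65183111e+02 -7.11020128e-02 -1.07799842e+02]
stand [([0.4733, -0.179, 0.0019], 0.62)]
stand_seat [([0.4729, -0.1779, 0.1424], 0.91), ([0.6382, 0.0625, 0.0156], 0.32)]
stand_top [([0.5658, 0.1521, 0.0484], 0.71)]
[np.float64(278.0879333003099), np.float64(188.37867136465826)] [np.float64(240.1837765189944), np.float64(60.61040953596813)]
```

View pics/w1.png

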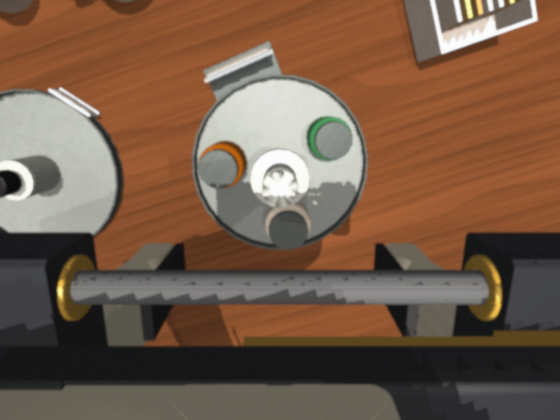

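Run:
```python
from h import *
s=snapshot("wrist")
im=crop(s,281,178,35,35,8);im=np.hstack([im[:,:],cv2.resize(crop(s,242,68,50,35,1),(240,168),interpolation=cv2.INTER_CUBIC) if 0 else im[:,:1]])
# bring to a metric top view at z=.196 around (.474,-.177), 20px=1mm*... 6 px/mm, x up, y left
n=280;M=np.array([[ .474+(n-r)/6000*1.0, -.177-(c-n)/6000, .196] for r,c in [(0,0),(0,2*n),(2*n,2*n),(2*n,0)]])
src=np.float32([proj(s,p) for p in M]);H=cv2.getPerspectiveTransform(src,np.float32([[0,0],[2*n,0],[2*n,2*n],[0,2*n]]))
cv2.imwrite("pics/c2.png",cv2.warpPerspective(s['frame'][:,:,::-1],H,(2*n,2*n),flags=cv2.INTER_CUBIC))
for uv in [(205,76),(271,49)]: print("edge z.06",ray(s,*uv,.06), ray(s,*uv,.066))
for uv in [(216,100),(283,76)]: print("base",ray(s,*uv,.004))
print(ray(s,280,175,.14))
# lower tier rim fit
```

```text
edge z.06 [ 0.6068438 -0.1214381  0.06     ] [ 0.60600092 -0.12237337  0.066     ]
edge z.06 [ 0.61176395 -0.20711479  0.06      ] [ 0.61085816 -0.20695457  0.066     ]
base [ 0.58079303 -0.11624922  0.004     ]
base [ 0.58290992 -0.21375179  0.004     ]
[ 0.47685613 -0.17572733  0.14      ]
```

View pics/c2.png

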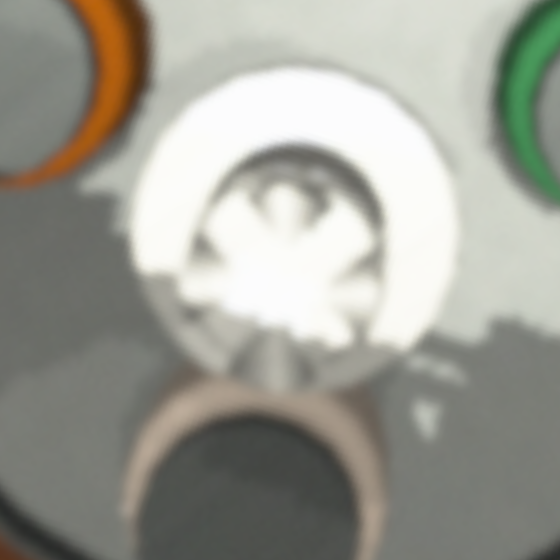

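Emit:
{"op": "play_rows", "data": {
  "plan": [
    [-0.17, -3.1, 1.7, 0, 0, 0],
    [-0.17, -3.1, 1.7, 0, 0, 0],
    [-0.17, -3.1, 1.7, 0, 0, 0],
    [-0.17, -3.1, 1.7, 0, 0, 0],
    [-0.17, -3.1, 1.7, 0, 0, 0],
    [-0.17, -3.1, 1.7, 0, 0, 0],
    [-0.17, -3.1, 1.7, 0, 0, 0],
    [-0.17, -3.1, 1.7, 0, 0, 0],
    [-0.17, -3.1, 1.7, 0, 0, 0],
    [-0.17, -3.1, 1.7, 0, 0, 0],
    [-0.17, -3.1, 1.7, 0, 0, 0],
    [0, 0, 0, 0, 0, 0],
    [0, 0, 0, 0, 0, 0]
  ]
}}

```text
clock: 4.52
tool_pos: [0.5601, 0.1579, 0.2012]
orientation: [179.9, 0.1, -17.2]
force: [1.2, -0.1, 0.6]
opening: 0.0879
gripper_force: 0.0
```

Run:
```python
from h import *
o=get_obs();print(o['clock'],o['tool_pos'],o['orientation'],o['joint_pos'])
for c in ["wrist","scene","side"]:
  for i in range(4):
    s=snapshot(c)
    for t in ["tray","tray_knob","tray_ticket","stand","stand_seat","stand_top"]:
        r=[d['position'] for d in spot_point(c,t)]
        ref={'tr':[.562,.153],'st':[.474,-.177]}[t[:2]] if t!="tray_ticket" else [.639,.059]
        r=[np.round(p,4).tolist() for p in r if np.hypot(p[0]-ref[0],p[1]-ref[1])<.02]
        if r: print(c,i,t,r[0])
```

```text
4.5167 [0.56009739 0.15793648 0.20122439] [ 1.79886880e+02  9.28918575e-02 -1.72186985e+01] [ 3.49884998e+01  1.38240406e+01 -1.48850668e+01 -4.65150492e-03
 -6.14372083e+01  3.77951226e+01]
wrist 0 tray [0.5663, 0.1546, -0.0028]
wrist 0 tray_knob [0.5582, 0.1587, 0.0884]
wrist 1 tray [0.5657, 0.1539, -0.0013]
wrist 1 tray_knob [0.5624, 0.1583, 0.0862]
wrist 1 tray_ticket [0.6345, 0.0613, 0.0155]
wrist 2 tray [0.5645, 0.1558, -0.0016]
wrist 2 tray_knob [0.5603, 0.1571, 0.0847]
wrist 2 tray_ticket [0.636, 0.0598, 0.0156]
wrist 3 tray [0.5662, 0.1548, -0.0032]
wrist 3 tray_knob [0.5628, 0.1568, 0.0862]
wrist 3 tray_ticket [0.6368, 0.0598, 0.0156]
scene 0 tray [0.5608, 0.1569, 0.0022]
scene 0 tray_knob [0.5634, 0.1574, 0.0869]
scene 0 tray_ticket [0.64, 0.0582, 0.0186]
scene 0 stand [0.4699, -0.1792, -0.0034]
scene 0 stand_seat [0.472, -0.1781, 0.1394]
scene 0 stand_top [0.4756, -0.1779, 0.1972]
scene 1 tray [0.5649, 0.155, 0.0018]
scene 1 tray_knob [0.5635, 0.157, 0.084]
scene 1 tray_ticket [0.6387, 0.0608, 0.0173]
scene 1 stand [0.471, -0.1779, -0.0008]
scene 1 stand_seat [0.4759, -0.
[... 778 characters left out ...]
tray [0.558, 0.1575, 0.0016]
side 1 tray_knob [0.562, 0.1502, 0.0841]
side 1 tray_ticket [0.6378, 0.0561, 0.0139]
side 1 stand [0.4725, -0.1769, -0.0001]
side 1 stand_seat [0.4726, -0.1772, 0.1406]
side 1 stand_top [0.4711, -0.176, 0.1946]
side 2 tray_knob [0.5634, 0.1502, 0.0882]
side 2 tray_ticket [0.6392, 0.0576, 0.0138]
side 2 stand [0.4722, -0.1783, -0.0008]
side 2 stand_seat [0.4733, -0.1787, 0.1379]
side 2 stand_top [0.4716, -0.1777, 0.1933]
side 3 tray [0.5592, 0.1537, 0.0025]
side 3 tray_knob [0.5628, 0.1489, 0.0858]
side 3 tray_ticket [0.6389, 0.057, 0.0134]
side 3 stand [0.472, -0.1772, -0.0011]
side 3 stand_seat [0.4723, -0.1772, 0.1368]
side 3 stand_top [0.4709, -0.1753, 0.1951]
```

Emit:
{"op": "play_rows", "data": {
  "plan": [
    [0.3, 0.2, 3.0, 0, 0, 0],
    [0, 0, 3.0, 0, 0, 0],
    [0, 0, 3.0, 0, 0, 0],
    [0, 0, 2.2, 0, 0, 0],
    [0, 0, 0, 0, 0, 0]
  ]
}}

```text
clock: 9.13
tool_pos: [0.5604, 0.1512, 0.0859]
orientation: [179.7, 0.3, -17.5]
force: [-0.9, -0.4, 0.0]
opening: 0.0877
gripper_force: 0.0
```

Emit:
{"op": "play_rows", "data": {
  "plan": [
    [0, 0, 0, 0, 0, 0],
    [0, 0, 0, 0, 0, 0],
    [0, 0, 0, 0, 0, 0],
    [0, 0, 0, 0, 0, 0],
    [0, 0, 0, 0, 0, 0],
    [0, 0, 0, 0, 0, 0],
    [0, 0, 0, 0, 0, 0],
    [0, 0, 0, 0, 0, 0]
  ],
  "grip": 2.5
}}

```text
clock: 9.8
tool_pos: [0.5632, 0.1527, 0.0909]
orientation: [-180.0, -0.0, -17.5]
force: [-0.4, -0.7, 0.4]
opening: 0.04
gripper_force: 0.0
```

Emit:
{"op": "play_rows", "data": {
  "plan": [
    [0, 0, 0, 0, 0, 0],
    [0, 0, 0, 0, 0, 0],
    [0, 0, 0, 0, 0, 0],
    [0, 0, 0, 0, 0, 0],
    [0, 0, 0, 0, 0, 0]
  ]
}}

```text
clock: 10.22
tool_pos: [0.5634, 0.153, 0.0907]
orientation: [-180.0, -0.0, -17.5]
force: [-0.0, 1.6, 1.1]
opening: 0.0314
gripper_force: 30.0
```

Emit:
{"op": "play_rows", "data": {
  "plan": [
    [0, 0, 0, 0, 0, 0],
    [0, 0, 0, 0, 0, 0],
    [0, 0, 0, 0, 0, 0],
    [0, 0, 0, 0, 0, 6.92],
    [0, 0, 0, 0, 0, 6.92],
    [0, 0, 0, 0, 0, 6.92],
    [0, 0, 0, 0, 0, 6.92],
    [0, 0, 0, 0, 0, 6.92],
    [0, 0, 0, 0, 0, 6.92],
    [0, 0, 0, 0, 0, 6.92],
    [0, 0, 0, 0, 0, 6.92],
    [0, 0, 0, 0, 0, 6.92],
    [0, 0, 0, 0, 0, 6.92],
    [0, 0, 0, 0, 0, 6.92],
    [0, 0, 0, 0, 0, 6.92],
    [0, 0, 0, 0, 0, 6.92],
    [0, 0, 0, 0, 0, 0],
    [0, 0, 0, 0, 0, 0]
  ],
  "grip": 6
}}

```text
clock: 11.72
tool_pos: [0.5631, 0.1525, 0.0904]
orientation: [180.0, -0.0, -107.2]
force: [0.9, -0.7, -0.1]
opening: 0.0602
gripper_force: 0.0
```

Emit:
{"op": "play_rows", "data": {
  "plan": [
    [0, 0, 0, 0, 0, 0],
    [0, 0, 0, 0, 0, 0],
    [0, 0, 0, 0, 0, 0],
    [0, 0, 0, 0, 0, 0],
    [0, 0, 0, 0, 0, 0],
    [0, 0, 0, 0, 0, 0],
    [0, 0, 0, 0, 0, 0],
    [0, 0, 0, 0, 0, 0],
    [0, 0, 0, 0, 0, 0],
    [0, 0, 0, 0, 0, 0]
  ],
  "grip": 2.5
}}

```text
clock: 12.55
tool_pos: [0.5631, 0.1527, 0.0906]
orientation: [180.0, -0.0, -107.4]
force: [-1.2, 1.1, 1.2]
opening: 0.0311
gripper_force: 30.0
```

Emit:
{"op": "play_rows", "data": {
  "plan": [
    [0, 0, -1.5, 0, 0, 0],
    [0, 0, -3.5, 0, 0, 0],
    [0, 0, -3.5, 0, 0, 0],
    [0, 0, -3.5, 0, 0, 0],
    [0, 0, -3.5, 0, 0, 0],
    [0, 0, -3.5, 0, 0, 0],
    [0, 0, -3.0, 0, 0, 0],
    [0, 0, 0, 0, 0, 0]
  ]
}}

```text
clock: 13.22
tool_pos: [0.5653, 0.1532, 0.317]
orientation: [-179.6, 0.3, -107.4]
force: [1.9, 0.9, -4.0]
opening: 0.0316
gripper_force: 30.0
```

Emit:
{"op": "play_rows", "data": {
  "plan": [
    [1.5, -0.05, 0, 0, 0, 0],
    [3.0, -0.1, 0, 0, 0, 0],
    [3.0, -0.1, 0, 0, 0, 0],
    [3.0, -0.1, 0, 0, 0, 0],
    [3.0, -0.12, 0, 0, 0, 0],
    [3.0, -0.12, 0, 0, 0, 0],
    [3.0, -0.12, 0, 0, 0, 0],
    [3.0, -0.12, 0, 0, 0, 0],
    [3.0, -0.12, 0, 0, 0, 0],
    [3.0, -0.12, 0, 0, 0, 0],
    [3.0, -0.1, 0, 0, 0, 0],
    [1.7, -0.1, 0, 0, 0, 0],
    [1.0, 0, 0, 0, 0, 0],
    [0, 0, 0, 0, 0, 0],
    [0, 0, 0, 0, 0, 0],
    [0, 0, 0, 0, 0, 0],
    [0, 0, 0, 0, 0, 0]
  ]
}}

```text
clock: 14.63
tool_pos: [0.473, -0.1766, 0.3101]
orientation: [180.0, 0.0, -107.4]
force: [0.4, 0.1, -6.0]
opening: 0.0309
gripper_force: 30.0
```

Run:
```python
from h import *
o=get_obs();print(o['clock'],o['tool_pos'],o['orientation'],o['force'],o['opening'])
s=snapshot("scene");t=snapshot("side")
im=np.hstack([crop(s,205,205,70,85,3),crop(t,290,250,60,85,3)]);cv2.imwrite("pics/c3.png",im)
for c in("scene","side"):
  for n in ["tray","tray_knob","tray_ticket"]:
    r=[d['position'] for d in spot_point(c,n)];r=[np.round(p,4).tolist() for p in r if np.hypot(p[0]-.474,p[1]+.177)<.14]
    print(c,n,r[:2])
```

```text
14.6333 [ 0.47300355 -0.17660471  0.31006013] [ 1.79957852e+02  9.28435555e-03 -1.07374494e+02] [ 0.38872755  0.06225352 -6.03353161] 0.030927980902120664
scene tray [[0.4725, -0.1741, 0.2167]]
scene tray_knob [[0.4742, -0.1783, 0.3054]]
scene tray_ticket [[0.5497, -0.2679, 0.2345]]
side tray [[0.4701, -0.1748, 0.2221]]
side tray_knob [[0.4716, -0.18, 0.3075]]
side tray_ticket [[0.5504, -0.2753, 0.2346]]
```

View pics/c3.png

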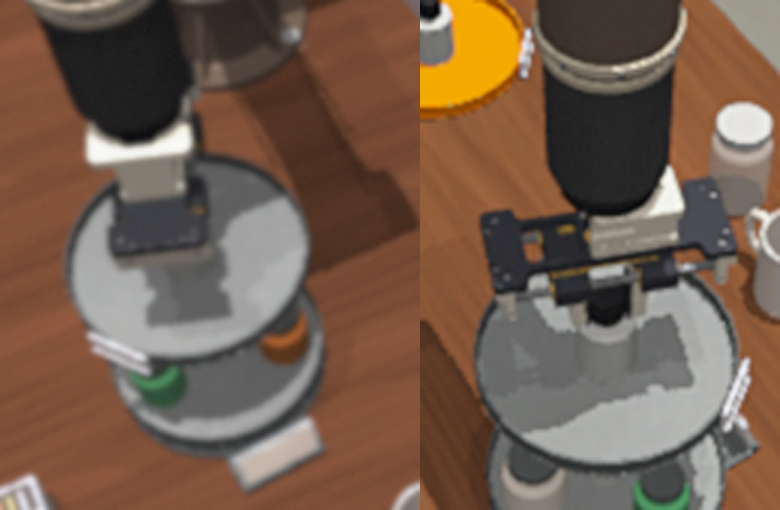

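The tray is held level above the stand. In the left crop the ticket holder is at the lower left (120,352), at a yaw of about −51°, and the card holder is at (277,455). I lower it slowly.

Emit:
{"op": "play_rows", "data": {
  "plan": [
    [0.05, -0.03, 1.0, 0, 0, 0],
    [0, 0, 0.8, 0, 0, 0],
    [0, 0, 0.2, 0, 0, 0],
    [0, 0, 0.2, 0, 0, 0],
    [0, 0, 0.2, 0, 0, 0],
    [0, 0, 0.2, 0, 0, 0],
    [0, 0, 0, 0, 0, 0]
  ]
}}

```text
clock: 15.62
tool_pos: [0.473, -0.178, 0.2842]
orientation: [180.0, -0.0, -107.4]
force: [0.1, 0.5, -6.1]
opening: 0.0314
gripper_force: 30.0
```

Emit:
{"op": "play_rows", "data": {
  "plan": [
    [0, 0, 0.2, 0, 0, 0],
    [0, 0, 0.2, 0, 0, 0],
    [0, 0, 0.2, 0, 0, 0],
    [0, 0, 0.2, 0, 0, 0],
    [0, 0, 0, 0, 0, 0]
  ]
}}

```text
clock: 16.03
tool_pos: [0.4728, -0.1779, 0.2761]
orientation: [180.0, -0.0, -107.4]
force: [-0.6, -0.3, -6.8]
opening: 0.0313
gripper_force: 30.0
```

Emit:
{"op": "play_rows", "data": {
  "plan": [
    [0, 0, 0.2, 0, 0, 0],
    [0, 0, 0.2, 0, 0, 0],
    [0, 0, 0.2, 0, 0, 0],
    [0, 0, 0.2, 0, 0, 0],
    [0, 0, 0, 0, 0, 0]
  ]
}}

```text
clock: 16.45
tool_pos: [0.4728, -0.1779, 0.268]
orientation: [180.0, -0.0, -107.4]
force: [-0.4, -0.6, -6.0]
opening: 0.0311
gripper_force: 30.0
```

Emit:
{"op": "play_rows", "data": {
  "plan": [
    [0, 0, 0.2, 0, 0, 0],
    [0, 0, 0.2, 0, 0, 0],
    [0, 0, 0.2, 0, 0, 0],
    [0, 0, 0, 0, 0, 0]
  ]
}}

```text
clock: 16.78
tool_pos: [0.4728, -0.1779, 0.262]
orientation: [180.0, -0.0, -107.4]
force: [0.7, 0.3, -7.3]
opening: 0.0311
gripper_force: 30.0
```

Emit:
{"op": "play_rows", "data": {
  "plan": [
    [0, 0, 0.2, 0, 0, 0],
    [0, 0, 0.2, 0, 0, 0],
    [0, 0, 0.2, 0, 0, 0],
    [0, 0, 0.2, 0, 0, 0],
    [0, 0, 0.1, 0, 0, 0],
    [0, 0, 0, 0, 0, 0]
  ]
}}

```text
clock: 17.28
tool_pos: [0.4729, -0.178, 0.2532]
orientation: [180.0, -0.0, -107.4]
force: [-0.3, -0.5, -6.1]
opening: 0.0317
gripper_force: 30.0
```

Emit:
{"op": "play_rows", "data": {
  "plan": [
    [0, 0, 0.2, 0, 0, 0],
    [0, 0, 0.2, 0, 0, 0],
    [0, 0, 0.1, 0, 0, 0],
    [0, 0, 0.1, 0, 0, 0],
    [0, 0, 0, 0, 0, 0]
  ]
}}

```text
clock: 17.7
tool_pos: [0.4729, -0.178, 0.2473]
orientation: [180.0, -0.0, -107.4]
force: [-0.3, 0.6, -5.5]
opening: 0.0314
gripper_force: 30.0
```

Emit:
{"op": "play_rows", "data": {
  "plan": [
    [0, 0, 0.1, 0, 0, 0],
    [0, 0, 0.1, 0, 0, 0],
    [0, 0, 0.1, 0, 0, 0],
    [0, 0, 0.1, 0, 0, 0],
    [0, 0, 0, 0, 0, 0]
  ]
}}

```text
clock: 18.12
tool_pos: [0.4729, -0.1779, 0.2433]
orientation: [180.0, -0.0, -107.4]
force: [0.5, -0.1, -6.4]
opening: 0.0314
gripper_force: 30.0
```

Emit:
{"op": "play_rows", "data": {
  "plan": [
    [0, 0, 0.05, 0, 0, 0],
    [0, 0, 0.05, 0, 0, 0],
    [0, 0, 0.05, 0, 0, 0],
    [0, 0, 0, 0, 0, 0]
  ]
}}

```text
clock: 18.45
tool_pos: [0.473, -0.178, 0.242]
orientation: [180.0, -0.0, -107.4]
force: [1.0, 0.6, -6.2]
opening: 0.0311
gripper_force: 30.0
```

Emit:
{"op": "play_rows", "data": {
  "plan": [
    [0, 0, 0.05, 0, 0, 0],
    [0, 0, 0.05, 0, 0, 0],
    [0, 0, 0, 0, 0, 0]
  ]
}}

```text
clock: 18.7
tool_pos: [0.473, -0.178, 0.2409]
orientation: [180.0, 0.0, -107.4]
force: [0.1, -0.7, -6.1]
opening: 0.0312
gripper_force: 30.0
```

Emit:
{"op": "play_rows", "data": {
  "plan": [
    [0, 0, 0.04, 0, 0, 0],
    [0, 0, 0, 0, 0, 0]
  ]
}}

```text
clock: 18.87
tool_pos: [0.473, -0.178, 0.2406]
orientation: [180.0, -0.0, -107.4]
force: [0.7, -0.1, -6.6]
opening: 0.0315
gripper_force: 30.0
```

Emit:
{"op": "play_rows", "data": {
  "plan": [
    [0, 0, 0.05, 0, 0, 0],
    [0, 0, 0.05, 0, 0, 0],
    [0, 0, 0, 0, 0, 0]
  ]
}}

```text
clock: 19.12
tool_pos: [0.473, -0.178, 0.2395]
orientation: [180.0, -0.0, -107.4]
force: [-0.4, 0.1, -6.1]
opening: 0.0314
gripper_force: 30.0
```

Emit:
{"op": "play_rows", "data": {
  "plan": [
    [0, 0, 0.05, 0, 0, 0],
    [0, 0, 0.05, 0, 0, 0],
    [0, 0, 0, 0, 0, 0]
  ]
}}

```text
clock: 19.37
tool_pos: [0.473, -0.178, 0.2385]
orientation: [180.0, -0.0, -107.4]
force: [0.0, -0.0, -5.1]
opening: 0.0313
gripper_force: 30.0
```

Emit:
{"op": "play_rows", "data": {
  "plan": [
    [0, 0, 0.05, 0, 0, 0],
    [0, 0, 0, 0, 0, 0]
  ]
}}

```text
clock: 19.53
tool_pos: [0.473, -0.178, 0.2381]
orientation: [180.0, 0.0, -107.4]
force: [-0.0, 0.2, -6.7]
opening: 0.0318
gripper_force: 30.0
```

Emit:
{"op": "play_rows", "data": {
  "plan": [
    [0, 0, 0.05, 0, 0, 0],
    [0, 0, 0, 0, 0, 0]
  ]
}}

```text
clock: 19.7
tool_pos: [0.473, -0.178, 0.2376]
orientation: [180.0, -0.0, -107.4]
force: [0.1, 0.2, -6.2]
opening: 0.0314
gripper_force: 30.0
```

Emit:
{"op": "play_rows", "data": {
  "plan": [
    [0, 0, 0.05, 0, 0, 0],
    [0, 0, 0.05, 0, 0, 0],
    [0, 0, 0.05, 0, 0, 0],
    [0, 0, 0, 0, 0, 0]
  ]
}}

```text
clock: 20.03
tool_pos: [0.473, -0.178, 0.236]
orientation: [180.0, -0.0, -107.4]
force: [0.1, 0.0, -5.8]
opening: 0.0315
gripper_force: 30.0
```

Emit:
{"op": "play_rows", "data": {
  "plan": [
    [0, 0, 0.05, 0, 0, 0],
    [0, 0, 0.05, 0, 0, 0],
    [0, 0, 0.05, 0, 0, 0],
    [0, 0, 0, 0, 0, 0]
  ]
}}

```text
clock: 20.37
tool_pos: [0.473, -0.178, 0.2345]
orientation: [180.0, -0.0, -107.4]
force: [1.2, 0.1, -5.7]
opening: 0.0313
gripper_force: 30.0
```

The tray is already lower than the tooth-contact height with no force, so the key has met a slot straight away. I continue down to the collar.

Emit:
{"op": "play_rows", "data": {
  "plan": [
    [0, 0, 0.05, 0, 0, 0],
    [0, 0, 0.05, 0, 0, 0],
    [0, 0, 0.05, 0, 0, 0],
    [0, 0, 0.05, 0, 0, 0],
    [0, 0, 0, 0, 0, 0]
  ]
}}

```text
clock: 20.78
tool_pos: [0.473, -0.178, 0.2325]
orientation: [180.0, -0.0, -107.4]
force: [0.2, 0.3, -6.1]
opening: 0.0315
gripper_force: 30.0
```

Emit:
{"op": "play_rows", "data": {
  "plan": [
    [0, 0, 0.05, 0, 0, 0],
    [0, 0, 0.05, 0, 0, 0],
    [0, 0, 0.05, 0, 0, 0],
    [0, 0, 0, 0, 0, 0]
  ]
}}

```text
clock: 21.12
tool_pos: [0.473, -0.178, 0.231]
orientation: [180.0, -0.0, -107.4]
force: [-0.6, 0.2, -5.2]
opening: 0.0314
gripper_force: 30.0
```

Emit:
{"op": "play_rows", "data": {
  "plan": [
    [0, 0, 0.05, 0, 0, 0],
    [0, 0, 0.05, 0, 0, 0],
    [0, 0, 0, 0, 0, 0]
  ]
}}

```text
clock: 21.37
tool_pos: [0.4732, -0.1779, 0.2306]
orientation: [-180.0, 0.0, -107.4]
force: [-0.6, 1.4, -1.8]
opening: 0.0316
gripper_force: 30.0
```

Emit:
{"op": "play_rows", "data": {
  "plan": [
    [0, 0, 0.05, 0, 0, 0],
    [0, 0, 0.03, 0, 0, 0],
    [0, 0, 0, 0, 0, 0]
  ]
}}

```text
clock: 21.62
tool_pos: [0.4733, -0.1779, 0.2306]
orientation: [-179.9, 0.0, -107.4]
force: [-4.1, 3.8, 5.6]
opening: 0.0318
gripper_force: 30.0
```

Emit:
{"op": "play_rows", "data": {
  "plan": [
    [0, 0, -0.07, 0, 0, 0],
    [0, 0, 0, 0, 0, -4],
    [0, 0, 0, 0, 0, -5],
    [0, 0, 0, 0, 0, -5],
    [0, 0, 0, 0, 0, -5],
    [0, 0, 0, 0, 0, -5],
    [0, 0, 0, 0, 0, -5],
    [0, 0, 0, 0, 0, -5],
    [0, 0, 0, 0, 0, -5],
    [0, 0, 0, 0, 0, -5],
    [0, 0, 0, 0, 0, -5],
    [0, 0, 0, 0, 0, -4],
    [0, 0, 0, 0, 0, -2],
    [0, 0, 0, 0, 0, 0],
    [0, 0, 0, 0, 0, 0]
  ]
}}

```text
clock: 22.87
tool_pos: [0.4739, -0.1777, 0.2306]
orientation: [-179.9, -0.1, -52.5]
force: [0.6, 5.1, 1.1]
opening: 0.0313
gripper_force: 30.0
```

Run:
```python
from h import *
o=get_obs();print(o['clock'],o['tool_pos'],o['orientation'],o['force'],o['moment'])
s=snapshot("scene");t=snapshot("side")
im=np.hstack([crop(s,205,220,70,85,3),crop(t,290,280,60,85,3)]);cv2.imwrite("pics/c4.png",im)
for c in("scene","side"):
  for n in ["tray","tray_ticket","tray_knob"]:
    r=[d['position'] for d in spot_point(c,n)];r=[np.round(p,4).tolist() for p in r if np.hypot(p[0]-.474,p[1]+.177)<.14]
    print(c,n,r[:2])
```

```text
22.8667 [ 0.4739331  -0.17765483  0.23055001] [-1.79897063e+02 -5.59858273e-02 -5.24868560e+01] [0.55127036 5.0553532  1.08791002] [ 1.8016735  -0.32498754 -0.1087314 ]
scene tray [[0.4744, -0.1744, 0.1393]]
scene tray_ticket [[0.593, -0.1701, 0.1554], [0.4748, -0.1775, -0.0033]]
scene tray_knob [[0.4729, -0.1754, 0.2275], [0.4697, -0.1778, -0.0018]]
side tray [[0.4698, -0.1778, 0.141]]
side tray_ticket [[0.5936, -0.1753, 0.1547]]
side tray_knob [[0.4725, -0.1811, 0.2258]]
```

View pics/c4.png

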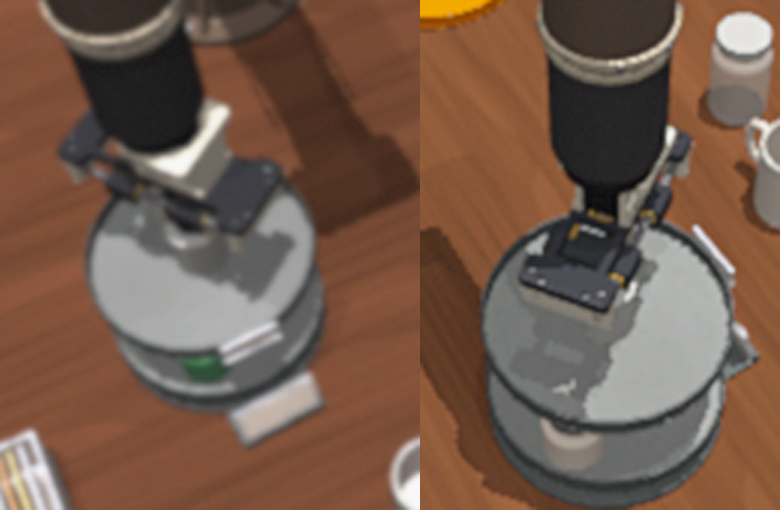

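The ticket holder (250,342) now lies above and parallel to the card holder (277,408), at about +2° against +4°. The lower tier has turned with it, so I release.

Emit:
{"op": "play_rows", "data": {
  "plan": [
    [0, 0, 0, 0, 0, 0],
    [0, 0, 0, 0, 0, 0],
    [0, 0, 0, 0, 0, 0],
    [0, 0, 0, 0, 0, 0],
    [0, 0, 0, 0, 0, 0],
    [0, 0, 0, 0, 0, 0],
    [0, 0, 0, 0, 0, 0]
  ],
  "grip": 8.5
}}

```text
clock: 23.85
tool_pos: [0.473, -0.1781, 0.2301]
orientation: [180.0, -0.0, -52.4]
force: [0.3, 0.2, -0.4]
opening: 0.0726
gripper_force: 0.0
```

Emit:
{"op": "play_rows", "data": {
  "plan": [
    [0, 0, -1, 0, 0, 0],
    [0, 0, -2, 0, 0, 0],
    [0, 0, -3, 0, 0, 0],
    [0, 0, -3, 0, 0, 0],
    [0, 0, -3, 0, 0, 0],
    [0, 0, 0, 0, 0, 0],
    [0, 0, 0, 0, 0, 0],
    [0, 0, 0, 0, 0, 0]
  ]
}}

```text
clock: 24.52
tool_pos: [0.4728, -0.1779, 0.3502]
orientation: [-180.0, 0.0, -52.4]
force: [0.5, -0.7, -0.9]
opening: 0.085
gripper_force: 0.0
```

Run:
```python
from h import *
o=get_obs();print(o['clock'],o['tool_pos'],o['force'])
for c in("scene","side","wrist"):
  snapshot(c)
  for n in ["tray","tray_ticket","tray_knob","stand"]:
    r=[d['position'] for d in spot_point(c,n)];r=[np.round(p,4).tolist() for p in r if np.hypot(p[0]-.474,p[1]+.177)<.14]
    print(c,n,r[:1])
```

```text
24.5167 [ 0.47278718 -0.17785999  0.35021457] [ 0.52925076 -0.72837077 -0.86525374]
scene tray [[0.4757, -0.1775, 0.1387]]
scene tray_ticket [[0.5924, -0.1705, 0.1581]]
scene tray_knob [[0.4731, -0.1739, 0.2275]]
scene stand [[0.4726, -0.1773, 0.0007]]
side tray [[0.4713, -0.1781, 0.1445]]
side tray_ticket [[0.5954, -0.1754, 0.1517]]
side tray_knob []
side stand [[0.4721, -0.1791, -0.0005]]
wrist tray [[0.4732, -0.1762, 0.1389]]
wrist tray_ticket [[0.5925, -0.1703, 0.1566]]
wrist tray_knob [[0.4724, -0.1739, 0.23]]
wrist stand []
```

The tray is level at about 140 mm, aligned with the stand and released, so I hand it in.

```bash
python3 -c "
from plant import *
print(close_job())"
```

```text
the job is handed in; nothing more can be done
None
```

The tray is seated on the collar and released, its ticket holder within a few degrees of the card holder. The key met a slot at once, so no turning was needed to find one. The job is handed in; no verdict came back.

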